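# Hold the sprung forceps at the set tip gap

### The job

A sample vial has been left standing between the arms of the long sprung forceps: stand it upright in the white tray beside the other two vials and let go of it. Then take the forceps by their blue grip plates, lift them level well clear of the bench (5 cm or more) and squeeze until the moving tip is over the red rider on the forceps' gap scale; hold that gap steady and finish while still holding the forceps in the air like that. Leave the other two vials, the tape roll and the small box where they are.

Things in the scene. Friction and masses are not known exactly. Their poses are not given: they have to be found in the camera images.
- forceps_grip (a point): Middle of the forceps where they balance, half-way between the two blue ribbed grip plates on the outside of the arms and half-way up them (11.5 mm above the underside). x runs from heel to tips, y across, z up. Plates: 40 mm long, 3 to 20 mm above the underside, 37 mm apart over their outer faces at rest, 24 mm at moving_arm 0.11. 1 mm of squeeze across y turns moving_arm 0.0083 rad.
- moving_arm (a joint): Angle (rad) of the sprung -y arm about the heel: 0 at rest (fully open), grows as it is squeezed towards the +y arm, stop at 0.2. Its spring opens it again: 8 N m/rad, so about 67 N per rad at the plates (7 N at 0.1 rad).
- rider (a joint): Angle (rad) at which the red rider stands on the scale, in the same measure as moving_arm: when both are equal the moving tip is exactly over the middle of the rider. It stays where it is; differs from run to run, 0.09 to 0.16.
- moving_tip (a point): Point on the sprung arm 2 mm short of its tip, 228 mm from the heel pivot, 9.5 mm above the forceps' underside.
- rider_mark (a point): Where moving_tip must come: the point on the middle line of the red rider, 4 mm above it. The rider is a red saddle 7 mm wide across the scale strip and 28 mm long, showing on both sides of the 4.4 mm wide arm when the gap is right.
- vial_centre (a point): Centre, half-way up, of the vial with white cap and brown content between the forceps' arms, about 55 mm ahead of forceps_grip: 23 mm diameter, 52 mm tall, z along it, 20 g. About 5 mm free to each arm; it stops the arms from closing to the rider. Gripped along the forceps' x axis, with the fingertips 20 mm or more above the bench, the fingers clear the arms.
- tray: Open white plastic tray fixed to the bench, origin at the centre of its underside, 120 x 120 mm, rim 12 mm high, wall 4 mm, floor 4 mm thick. Two vials stand in it at x = +32 mm, y = +33 and -33 mm of the tray frame; its -x half is empty.
- vial_0: Clear vial with black cap standing in the tray, 23 mm diameter, 52 mm tall, origin at the centre of its underside. Leave alone.
- vial_2: Yellow vial with black cap standing in the tray, 23 mm diameter, 52 mm tall, origin at the centre of its underside. Leave alone.
- tape_roll: Roll of cream tape lying flat on the bench, 68 mm diameter, 19 mm high, origin at the centre of its underside. Leave alone.
- stopper_box: Small blue and white card box, 70 x 70 x 32 mm, origin at the centre of its underside. Leave alone.
- forceps: Loose long steel forceps, about 67 g, flat on the bench: a V of two arms, 3 to 4 mm thick, 6 to 15 mm above the underside. Origin on the underside below forceps_grip, same axes. Heel pivot at x = -120 mm (16 mm wide, 17 high), tips at x = +110, 50 mm apart at rest. The +y arm is rigid with the heel and with the flat curved gap scale under the tips; the -y arm is sprung.

How it is judged:
On the way, in this order (a step that is already met when the one before it is completed fails the run):
1. the white-capped vial stands upright in the tray, let go (x of vial_centre in the frame of tray between -0.048 and 0.048 m and y of vial_centre in the frame of tray between -0.048 and 0.048 m and z of vial_centre in the frame of tray below 0.04 m and angle between vial_centre's own z axis and vertical below 0.15 rad and contact force between the fingers and vial_1 below 0.05 N and linear speed of vial_1 below 0.02 m/s), for 0.3 s.
2. the forceps are held level, clear of the bench, with the moving tip over the red rider, for a second (distance between moving_tip and rider_mark below 0.0035 m and height (world z) of forceps_grip above 0.05 m and angle between forceps_grip's own z axis and vertical below 0.35 rad and contact force between the fingers and forceps above 0.5 N and distance between the grasp point and forceps_grip below 0.045 m), for 1 s.
At the end, for the whole second after the job is handed in: The gripper still holds the forceps within 45 mm of forceps_grip, level within 20 degrees, that point 50 mm or more above the bench, at rest, the moving tip within 3.5 mm of the middle line of the 7 mm wide rider; the white-capped vial stands upright in the tray (all of step 2 and x of vial_centre in the frame of tray between -0.048 and 0.048 m and y of vial_centre in the frame of tray between -0.048 and 0.048 m and z of vial_centre in the frame of tray below 0.04 m and angle between vial_centre's own z axis and vertical below 0.15 rad and velocity of joint moving_arm between -0.05 and 0.05 rad/s and linear speed of forceps below 0.03 m/s); the arm keeps its last pose, push and grip.
It fails at once if the clear black-capped vial is shifted by more than 30 mm (distance of vial_0 from where it was at the start of the episode above 0.03 m).
It fails at once if the yellow black-capped vial is shifted by more than 30 mm (distance of vial_2 from where it was at the start of the episode above 0.03 m).
It fails at once if the tape roll is shifted by more than 30 mm (distance of tape_roll from where it was at the start of the episode above 0.03 m).
It fails at once if the small card box is shifted by more than 30 mm (distance of stopper_box from where it was at the start of the episode above 0.03 m).
It also fails if it takes over 61 s, if anything falls off the work surface, if the arm or the gripper's body presses on something with over 40 N, if the wrist force passes 120 N, or if a joint passes its speed limit or range.

### The arm

A 6-joint arm with a two-finger parallel gripper is mounted at the origin on a cart in front of the work surface, level with it; the furniture and walls round the work are solid. World frame = base frame: x ahead of the robot, y to its left, z up, the work surface at z = 0. Lengths are in m, angles in rad, forces in N, time in s.
With the tool pointing down it reaches from about 0.275 to 0.825 m from the base axis. Payload 4.9 kg.
Tool frame: the origin (TCP) lies midway between the tips of the shut fingers; the grasp point (between the pads) lies 19 mm behind it (bot.grip_depth is the distance from the TCP to the grasp point, in m); y points along the fingers, x is the direction in which the jaws open and shut, and the axes are right-handed (so a half turn about y gives the same grasp; the last joint's range is limited). The gripper opens to 85 mm and grips with 20 to 120 N. Pads are 22 mm wide; open, the fingers measure 114 mm over their backs; the gripper's body (76 mm by 85 mm) begins 54 mm behind the grasp point. The pads swing forward as they close: fully open they stand 13 mm farther back than shut.
Start: joints at [-1.404, 0.326, -0.193, 1.052, 0, 1.437], TCP at [0.163, -0.525, 0.231] pointing down, gripper open.
Joint ranges: [-2.65, 2.65], [-0.97, 1.79], [-1.3, 1.35], [-1.93, 2.1], [-1.47, 1.37], [-3.14, 3.14]. Speed limits (rad/s): [2.57, 2.57, 3.14, 3.14, 3.14, 3.14].

### API

Orientations are given as a unit quaternion [w, x, y, z].
In Python, from cell import bot gives the robot as it stands. Calls block until the motion is done:
- bot.move_pose(position, orientation): joint-space move of the TCP to a pose.
- bot.move_linear(position, speed=0.15, rotation=None, until_force=None): straight line of the TCP; rotation=None keeps the orientation; speed is the mean speed in m/s. With until_force (N) it stops when the force on the tool has changed by that much, and returns True; else False.
- bot.goto_joints(angles): joint-space move.
- bot.set_gripper(opening, grasp_force=None): opening from 0.0 (shut) to 1.0 (fully open); grasp_force is the grip in N (None keeps the last); returns when the fingers have stopped.
- bot.wait(seconds).
- bot.solve_ik(position, orientation): joint angles nearest the present ones, or None.
- bot.camera(name): name is "scene" or "side" or "wrist"; returns the picture (400x640x3 uint8, red, green, blue); there is no depth.
- bot.calibration(name): a dict with "mtx" (3x3 intrinsics, pixels), "extrinsics" (4x4, takes a point from world to camera coordinates); the wrist camera has in their place "hand_eye" (4x4, takes a point from camera to tool coordinates, whose origin is the TCP and whose axes are the tool frame's). Camera axes: x right, y down, z forward; pixel columns grow to the right and rows downward; lengths in m; the calibration is good to about 2 mm. The wrist camera is an equidistant fisheye: a pixel r from the principal point sees the ray r / f radians off the axis. A picture is of the moment at which its call begins: read the wrist's pose just before it. calibration takes no time and is no camera call.
A pose or a line that the arm cannot do raises bot.PlanningError and nothing moves.
- bot.close_job(): hands the job in, once; it reports no verdict.
Trained networks look in the newest picture that a camera, given by its name, has taken for a name from the list of things; names that differ only in an ending like _2 or _b are one class to them, and where a whole thing is asked for, a point or a joint stands for the part that bears it (a point fixed in the world has none). Each returns a list of dicts, best first, with "confidence" (0 to 1); they miss things now and then, are a little off and sometimes report something else, mostly with a low value. They report only what shows in the picture. A call takes as long as a camera call.
- bot.search_frame(camera, thing): "bbox" ([left, top, width, height] in pixels, round what is visible of it).
Readings, each from a call of its own:
- bot.read_clock(): time.
- bot.read_joint_positions(): joint angles.
- bot.read_joint_vel(): joint speeds.
- bot.read_joint_efforts(): joint torques, N m.
- bot.read_position(): TCP position.
- bot.read_tool_rot(): TCP orientation.
- bot.read_ft_force(): force on the tool from outside, world axes, zero at the start.
- bot.read_moment(): the same for the moment, N m.
- bot.read_gripper_width(): opening from 0.0 (shut) to 1.0 (fully open).
Only numpy, scipy, OpenCV 4.12 (cv2) and the standard library are available. Lean on these libraries where they do the work, as an engineer would, in place of code of your own. Each camera call takes 0.05 s, during which the arm holds its last target.

## Working session

There is one attempt and no reset: what is moved stays moved. The work goes in short steps, each a Python script; the robot and the scene stay as the last script left them, time stands still between calls to the robot, and variables do not carry over. Pictures are saved under pics/ and viewed, and the job is handed in when it is done.

```bash
ls; mkdir -p pics
python3 - <<'E'
from cell import bot
import cv2
for n in ("scene","side","wrist"):
    im=bot.camera(n); cv2.imwrite(f"pics/{n}0.png",im[:,:,::-1])
    c=bot.calibration(n); print(n,{k:(v.round(4).tolist() if hasattr(v,'round') else v) for k,v in c.items()})
    for t in ("forceps","vial_centre","tray","rider","tape_roll","stopper_box","vial_0"):
        print(t,[( [round(x) for x in d["bbox"]],round(d["confidence"],2)) for d in bot.search_frame(n,t)][:4])
print(bot.read_clock(), bot.read_position(), bot.read_tool_rot(), bot.grip_depth)
E
```

```text
pics
scene {'mtx': [[399.0909, 0.0, 327.5012], [0.0, 399.0909, 200.7288], [0.0, 0.0, 1.0]], 'extrinsics': [[-0.4821, -0.8761, 0.004, 0.3246], [-0.6222, 0.3391, -0.7056, 0.3628], [0.6168, -0.3426, -0.7086, 0.7838], [0.0, 0.0, 0.0, 1.0]]}
forceps [([327, 179, 43, 54], 0.93)]
vial_centre []
tray [([238, 218, 43, 46], 0.61)]
rider []
tape_roll []
stopper_box [([327, 145, 27, 23], 0.72), ([328, 178, 48, 57], 0.28)]
vial_0 []
side {'mtx': [[436.3953, 0.0, 305.902], [0.0, 436.3953, 195.1049], [0.0, 0.0, 1.0]], 'extrinsics': [[-0.9671, -0.2533, -0.0238, 0.5792], [-0.1341, 0.5868, -0.7985, 0.0867], [0.2162, -0.7691, -0.6015, 0.9005], [0.0, 0.0, 0.0, 1.0]]}
forceps [([275, 181, 105, 28], 0.76), ([245, 277, 19, 26], 0.62)]
vial_centre [([300, 171, 9, 21], 0.65)]
tray [([233, 259, 88, 66], 0.8), ([290, 182, 73, 18], 0.28)]
rider []
tape_roll [([387, 156, 32, 23], 0.96)]
stopper_box [([236, 152, 40, 29], 0.79), ([297, 169, 10, 23], 0.3)]
vial_0 [([248, 274, 15, 32], 0.78), ([259, 249, 14, 28], 0.73), ([289, 178, 71, 24], 0.37)]
wrist {'mtx': [[309.7069, 0.0, 323.3507], [0.0, 309.7069, 199.213], [0.0, 0.0, 1.0]], 'hand_eye': [[1.0, -0.0006, -0.0003, 0.0005], [0.0001, -0.3287, 0.9444, -0.1428], [-0.0006, -0.9444, -0.3287, 0.0845], [0.0, 0.0, 0.0, 1.0]]}
forceps []
vial_centre []
tray []
rider []
tape_roll []
stopper_box []
vial_0 []
1.2 [ 0.16297189 -0.52532842  0.23129717] [-0.56926253  0.56929329 -0.41942995  0.41943275] 0.0187
```

View pictures.

View pics/scene0.png

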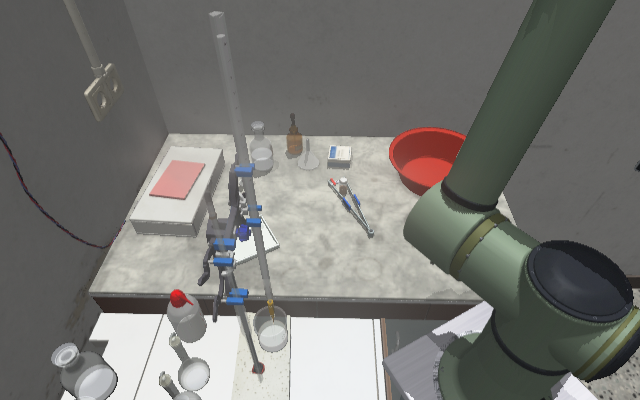

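View pics/side0.png

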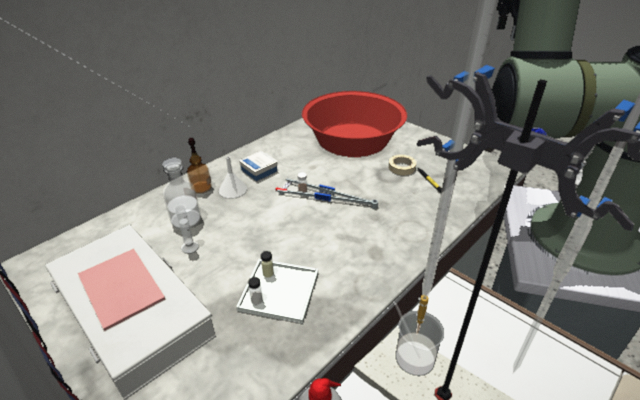

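View pics/wrist0.png

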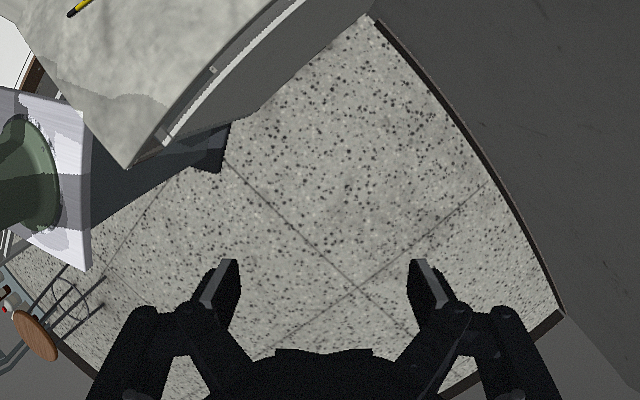

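```bash
cat > h.py <<'E'
from cell import bot
import numpy as np, cv2
from scipy.spatial.transform import Rotation as Rn
def q2R(q): q=np.asarray(q,float); return Rn.from_quat([q[1],q[2],q[3],q[0]]).as_matrix()
def R2q(R): x,y,z,w=Rn.from_matrix(R).as_quat(); return [w,x,y,z]
CAL={n:bot.calibration(n) for n in ("scene","side","wrist")}
def save(im,n,crop=None,scale=1):
    im=im[:,:,::-1]
    if crop: l,t,w,h=crop; im=im[t:t+h,l:l+w]
    if scale!=1: im=cv2.resize(im,None,fx=scale,fy=scale,interpolation=cv2.INTER_CUBIC)
    cv2.imwrite(f"pics/{n}.png",im)
def ray(n,px,pose=None):
    c=CAL[n];K=np.array(c["mtx"]);u=(np.array(px,float)-[K[0,2],K[1,2]])/K[0,0]
    if n!="wrist":
        E=np.array(c["extrinsics"]);d=E[:3,:3].T@np.array([u[0],u[1],1]);o=-E[:3,:3].T@E[:3,3]
    else:
        p,q=pose;R=q2R(q);H=np.array(c["hand_eye"]);th=np.linalg.norm(u)
        d=np.array([0,0,1.]) if th<1e-9 else np.array([*(np.sin(th)*u/th),np.cos(th)])
        d=R@H[:3,:3]@d;o=np.array(p)+R@H[:3,3]
    return o,d/np.linalg.norm(d)
def plane(n,px,z=0,pose=None):
    o,d=ray(n,px,pose);return o+d*(z-o[2])/d[2]
def tri(rays):
    A=np.zeros((3,3));b=np.zeros(3)
    for o,d in rays:
        P=np.eye(3)-np.outer(d,d);A+=P;b+=P@o
    x=np.linalg.solve(A,b);return x,[np.linalg.norm((np.eye(3)-np.outer(d,d))@(x-o)) for o,d in rays]
def proj(n,X,pose=None):
    c=CAL[n];K=np.array(c["mtx"]);X=np.asarray(X,float)
    if n!="wrist":
        E=np.array(c["extrinsics"]);v=E[:3,:3]@X+E[:3,3];return v[:2]/v[2]*K[0,0]+K[:2,2]
    p,q=pose;R=q2R(q);H=np.array(c["hand_eye"]);v=H[:3,:3].T@(R.T@(X-np.array(p))-H[:3,3])
    r=np.linalg.norm(v[:2]);th=np.arctan2(r,v[2]);return v[:2]/r*th*K[0,0]+K[:2,2]
def wpose(): return np.array(bot.read_position()),np.array(bot.read_tool_rot())
def downR(phi):
    "tool y down, tool x (jaw opening) at yaw phi"
    x=np.array([np.cos(phi),np.sin(phi),0]);y=np.array([0,0,-1.]);return np.column_stack([x,y,np.cross(x,y)])
E
python3 - <<'E'
from h import *
print(q2R(bot.read_tool_rot()).round(3))
for nm,px,z in [("heel",(376,205),.01),("tipsred",(281,190),.01),("vialtop",(302,176),.052),("grip",(324,194),.015),
  ("trayL",(238,310),.012),("trayT",(262,262),.012),("trayR",(318,268),.012),("trayB",(302,321),.012),("v capA",(266,252),.052),("v capB",(254,281),.052),("tape",(402,160),.019),("box",(258,160),.032),("cornerbin",(354,152),0),("book",(211,330),0.05)]:
    print(nm,plane("side",px,z).round(3))
for nm,px,z in [("heel",(371,234),.01),("tips",(332,182),.01),("vialtop",(343,180),.052),("box",(340,148),.032)]:
    print(nm,plane("scene",px,z).round(3))
print("rod base",tri([ray("side",(445,395)),ray("scene",(258,368))]))
print("rod top",tri([ray("side",(540,85)),ray("scene",(215,15))]))
print("clamp",tri([ray("side",(520,150)),ray("scene",(222,232))]))
E
python3 - <<'E'
import cv2
a=cv2.imread('pics/side0.png')[130:340,210:430]
cv2.imwrite('pics/side0c.png',cv2.resize(a,None,fx=3.5,fy=2.8*1,interpolation=cv2.INTER_CUBIC)[:600])
E
```

```text
[[ 0.296 -0.     0.955]
 [-0.955 -0.     0.296]
 [ 0.    -1.    -0.   ]]
heel [0.434 0.003 0.01 ]
tipsred [ 0.661 -0.004  0.01 ]
vialtop [ 0.61  -0.013  0.052]
grip [ 0.556 -0.005  0.015]
trayL [0.628 0.352 0.012]
trayT [0.626 0.233 0.012]
trayR [0.516 0.224 0.012]
trayB [0.514 0.348 0.012]
v capA [0.611 0.243 0.052]
v capB [0.608 0.316 0.052]
tape [ 0.393 -0.185  0.019]
box [ 0.746 -0.086  0.032]
cornerbin [ 0.523 -0.228  0.   ]
book [0.64  0.425 0.05 ]
heel [0.433 0.002 0.01 ]
tips [ 0.657 -0.006  0.01 ]
vialtop [ 0.61  -0.015  0.052]
box [ 0.764 -0.095  0.032]
rod base (array([ 0.27215891,  0.38952678, -0.04383817]), [np.float64(0.0004809229671708073), np.float64(0.0004809229671708659)])
rod top (array([0.30269139, 0.36690827, 0.56467451]), [np.float64(0.100721642800885), np.float64(0.10072164280088515)])
clamp (array([0.27305306, 0.38415458, 0.39921893]), [np.float64(0.0006809954031226613), np.float64(0.0006809954031227229)])
```

View pics/side0c.png

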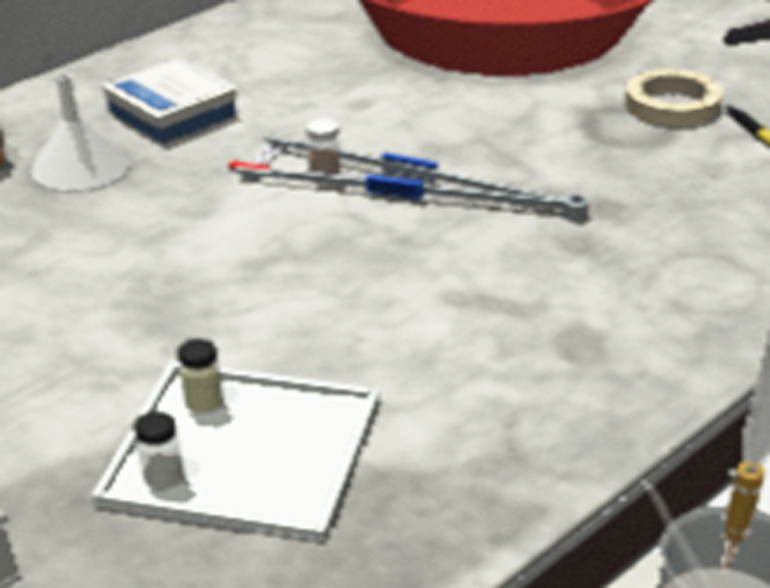

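Run:
```python
from h import *
for P in ([.48,0,.28],[.605,-.01,.05],[.605,-.01,.15],[.54,.289,.05],[.54,.289,.15],[.55,0,.005],[.55,0,.12]):
    for d in (-90,0,90,180):
        s=bot.solve_ik(P,R2q(downR(np.radians(d))))
        print(P,d,None if s is None else np.round(s,2))
```

```text
[0.48, 0, 0.28] -90 [-0.15  0.17 -0.28  1.13  0.    2.99]
[0.48, 0, 0.28] 0 [-0.15  0.17 -0.28  1.13  0.    1.42]
[0.48, 0, 0.28] 90 [-0.15  0.17 -0.28  1.13  0.   -0.15]
[0.48, 0, 0.28] 180 [-0.15  0.17 -0.28  1.13  0.   -1.72]
[0.605, -0.01, 0.05] -90 [-0.14  0.6  -0.27  0.71  0.    3.  ]
[0.605, -0.01, 0.05] 0 [-0.14  0.6  -0.27  0.71  0.    1.43]
[0.605, -0.01, 0.05] 90 [-0.14  0.6  -0.27  0.71  0.   -0.14]
[0.605, -0.01, 0.05] 180 [-0.14  0.6  -0.27  0.71  0.   -1.71]
[0.605, -0.01, 0.15] -90 [-0.14  0.49 -0.16  0.92  0.    3.  ]
[0.605, -0.01, 0.15] 0 [-0.14  0.49 -0.16  0.92  0.    1.43]
[0.605, -0.01, 0.15] 90 [-0.14  0.49 -0.16  0.92  0.   -0.14]
[0.605, -0.01, 0.15] 180 [-0.14  0.49 -0.16  0.92  0.   -1.71]
[0.54, 0.289, 0.05] -90 [ 0.37  0.61 -0.24  0.72  0.   -2.77]
[0.54, 0.289, 0.05] 0 [ 0.37  0.61 -0.24  0.72  0.    1.94]
[0.54, 0.289, 0.05] 90 [ 0.37  0.61 -0.24  0.72  0.    0.37]
[0.54, 0.289, 0.05] 180 [ 0.37  0.61 -0.24  0.72  0.   -1.2 ]
[0.54, 0.289, 0.15] -90 [ 0.37  0.5  -0.14  0.93  0.   -2.77]
[0.54, 0.289, 0.15] 0 [ 0.37  0.5  -0.14  0.93  0.    1.94]
[0.54, 0.289, 0.15] 90 [ 0.37  0.5  -0.14  0.93  0.    0.37]
[0.54, 0.289, 0.15] 180 [ 0.37  0.5  -0.14  0.93  0.   -1.2 ]
[0.55, 0, 0.005] -90 [-0.13  0.58 -0.45  0.54  0.    3.01]
[0.55, 0, 0.005] 0 [-0.13  0.58 -0.45  0.54  0.    1.44]
[0.55, 0, 0.005] 90 [-0.13  0.58 -0.45  0.54  0.   -0.13]
[0.55, 0, 0.005] 180 [-0.13  0.58 -0.45  0.54  0.   -1.71]
[0.55, 0, 0.12] -90 [-0.13  0.43 -0.35  0.79  0.    3.01]
[0.55, 0, 0.12] 0 [-0.13  0.43 -0.35  0.79  0.    1.44]
[0.55, 0, 0.12] 90 [-0.13  0.43 -0.35  0.79  0.   -0.13]
[0.55, 0, 0.12] 180 [-0.13  0.43 -0.35  0.79  0.   -1.71]
```

Run:
```python
from h import *
bot.move_pose([.565,.0,.2],R2q(downR(0)))
p=wpose(); im=bot.camera("wrist"); save(im,"w1"); np.save("w1.npy",np.array([*p[0],*p[1]]))
for t in ("forceps","vial_centre","rider","tray","vial_0","stopper_box","moving_arm"):
    print(t,[( [round(x) for x in d["bbox"]],round(d["confidence"],2)) for d in bot.search_frame("wrist",t)][:4])
print(p,bot.read_clock(),bot.read_gripper_width())
```

```text
forceps [([209, 163, 214, 52], 0.81)]
vial_centre [([353, 178, 32, 29], 0.95)]
rider [([400, 181, 21, 7], 0.51)]
tray []
vial_0 []
stopper_box [([431, 202, 73, 74], 0.73), ([224, 176, 184, 37], 0.42), ([210, 165, 211, 50], 0.3)]
moving_arm [([226, 174, 181, 42], 0.76)]
(array([ 0.56504556, -0.0009108 ,  0.2000533 ]), array([-7.07006665e-01,  7.07206516e-01, -4.76964384e-04,  5.41205899e-04])) 3.9583 1.0023010105260126
```

View pics/w1.png

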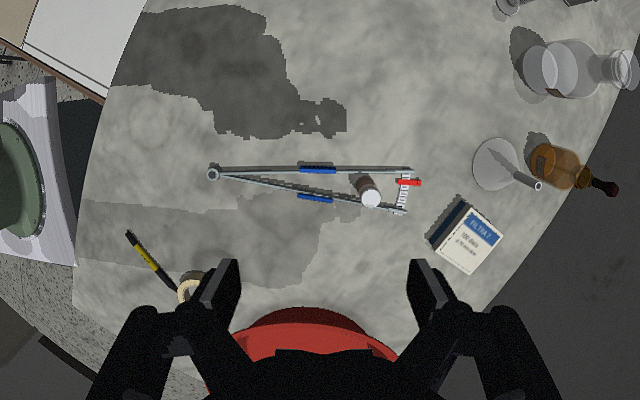

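Run:
```python
import cv2
a=cv2.imread('pics/w1.png')[150:230,200:430]
a=cv2.resize(a,(805,280),interpolation=cv2.INTER_CUBIC); cv2.imwrite('pics/w1c.png',a)
```

```text
(no output)
```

View pics/w1c.png

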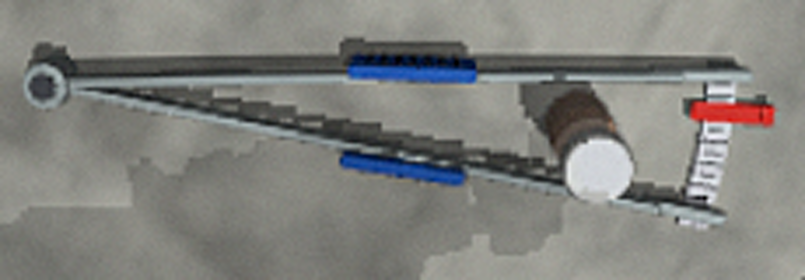

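Run:
```python
from h import *
from scipy.optimize import least_squares
a=np.load("w1.npy");P=(a[:3],a[3:])
c=lambda u,v:(200+u/3.5-.35,150+v/3.5-.35)
pts={"heel":((45,83),.017,(-.12,0)),"tip+":((748,74),.012,(.110,.025)),"tip-":((722,215),.012,(.110,-.025)),"pl+":((412,66),.020,(0,.0165)),"pl-":((403,163),.020,(0,-.0165))}
W={k:plane("wrist",c(*v[0]),v[1],P) for k,v in pts.items()}
for k in W: print(k,W[k].round(4))
def f(s,full=False):
    R=np.array([[np.cos(s[2]),-np.sin(s[2])],[np.sin(s[2]),np.cos(s[2])]])
    r={k:R@np.array(pts[k][2])+s[:2]-W[k][:2] for k in pts}
    return r if full else np.concatenate(list(r.values()))
s=least_squares(f,[.55,0,0]).x; print(s,{k:(v*1000).round(1) for k,v in f(s,True).items()})
R=np.array([[np.cos(s[2]),-np.sin(s[2])],[np.sin(s[2]),np.cos(s[2])]])
v=plane("wrist",c(600,168),.052,P);print("vial",v,"in forceps",R.T@(v[:2]-s[:2]))
b=plane("side",(302,175.5),.052);print("vial side",b, R.T@(b[:2]-s[:2]))
for rz in (.003,.006):
    r=plane("wrist",c(733,112),rz,P);rl=R.T@(r[:2]-s[:2]);h=rl-[-.12,0]
    print("rider",rl,np.arctan2(h[1],h[0])+np.arctan2(.025,.23))
np.save("forceps.npy",s)
```

```text
heel [0.4393 0.0012 0.017 ]
tip+ [0.6666 0.002  0.012 ]
tip- [ 0.6618 -0.0468  0.012 ]
pl+ [0.5584 0.0058 0.02  ]
pl- [ 0.5553 -0.0255  0.02  ]
[ 0.55639702 -0.01052164 -0.10563345] {'heel': array([-2.2,  0.9]), 'tip+': array([1.8, 0.7]), 'tip-': array([ 1.3, -0.2]), 'pl+': array([-0.3,  0. ]), 'pl-': array([-0.7, -1.4])}
vial [ 0.61253095 -0.01628538  0.052     ] in forceps [0.05642875 0.00018699]
vial side [ 0.61095978 -0.01494923  0.052     ] [0.05472546 0.00135003]
rider [0.10842708 0.0086326 ] 0.1460441128265668
rider [0.10745662 0.00939009] 0.14953013713764124
```

Run:
```python
from h import *
s=np.load("forceps.npy"); q=R2q(downR(s[2])); v=[.6122,-.0160]
bot.set_gripper(.62,20)
bot.move_pose([*v,.11],q)
bot.move_linear([*v,.024],speed=.12)
print(bot.read_position(),bot.read_clock())
bot.set_gripper(0.0,20)
print("w",bot.read_gripper_width(),bot.read_ft_force(),bot.read_clock())
bot.move_linear([*v,.13],speed=.15)
print("w",bot.read_gripper_width(),bot.read_ft_force())
p=wpose(); im=bot.camera("wrist"); save(im,"w2"); save(bot.camera("side"),"s2",(210,90,220,160),3.5)
print(bot.read_clock())
```

```text
[ 0.61302529 -0.0160455   0.02512789] 5.7417
w 0.2662186682691529 [-0.39410072  0.35082617  5.66527175] 6.1083
w 0.2654844008064134 [-0.1987605  -0.6470724  -0.74123338]
7.0667
```

View pics/w2.png

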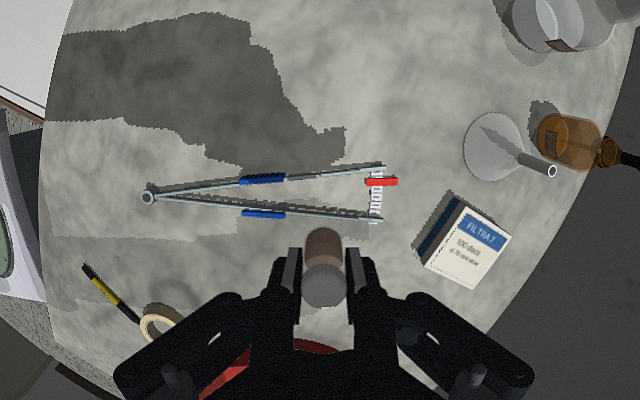

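View pics/s2.png

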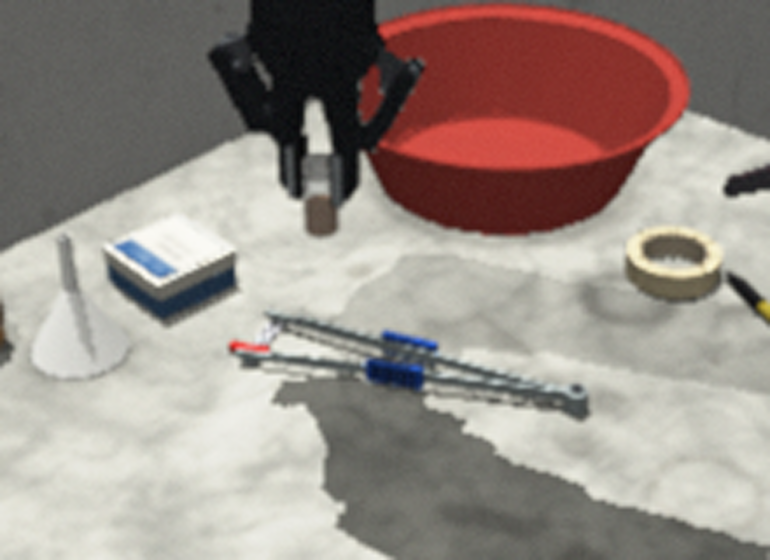

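Run:
```python
from h import *
bot.move_pose([.546,.285,.12],R2q(downR(0.0)))
p=wpose(); im=bot.camera("wrist"); save(im,"w3"); np.save("w3.npy",np.array([*p[0],*p[1]]))
save(bot.camera("side"),"s3",(200,150,200,200),3)
print(p,bot.read_clock())
for c in("wrist","side"):
  for t in ("tray","vial_0","vial_centre"):
    print(t,[( [round(x) for x in d["bbox"]],round(d["confidence"],2)) for d in bot.search_frame(c,t)][:4])
```

```text
(array([0.54657971, 0.28401587, 0.11995113]), array([-7.06916227e-01,  7.07296969e-01, -3.59500400e-04,  5.61902387e-04])) 8.3417
tray [([283, 121, 150, 134], 0.58)]
vial_0 [([383, 142, 38, 41], 0.73), ([377, 212, 40, 52], 0.66)]
vial_centre [([300, 226, 47, 84], 0.84)]
tray [([235, 263, 84, 60], 0.59)]
vial_0 [([259, 252, 14, 26], 0.85), ([248, 274, 14, 33], 0.65), ([388, 154, 32, 24], 0.31), ([314, 182, 44, 20], 0.28)]
vial_centre [([286, 225, 14, 36], 0.78)]
```

View pics/w3.png

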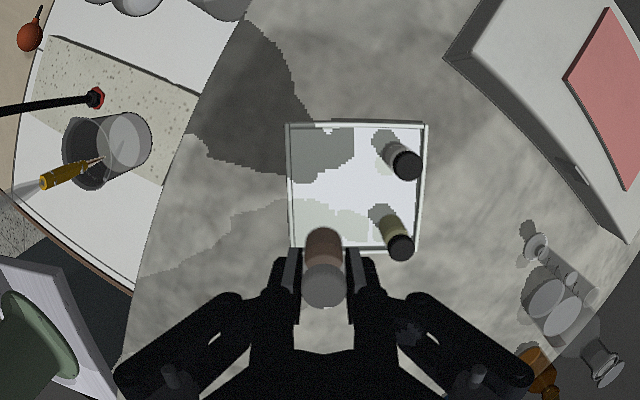

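View pics/s3.png

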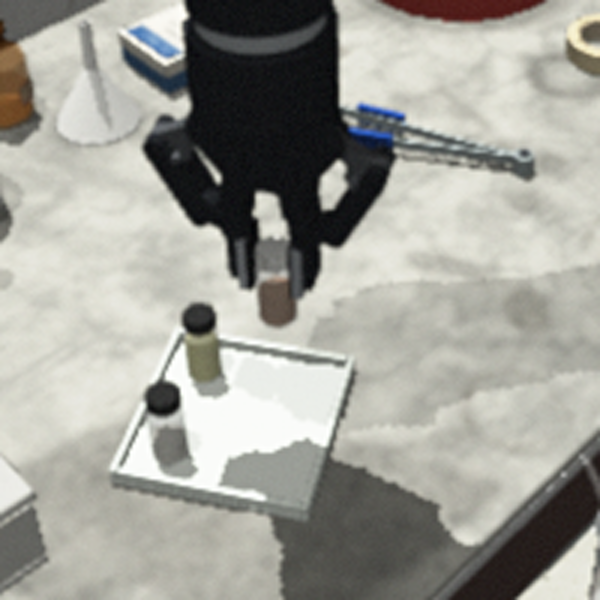

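Run:
```python
from h import *
a=np.load("w3.npy");P=(a[:3],a[3:])
for px,z in [((287,123),.012),((427,124),.012),((418,256),.012),((291,248),.012)]: print(plane("wrist",px,z,P).round(4))
for px in [(407,164),(400,247)]: print("cap",plane("wrist",px,.056,P).round(4))
for px in [(266,256),(254.5,284)]: print("cap side",plane("side",px,.056).round(4))
for X in ([.571,.289,.0],): print(proj("side",X))
```

```text
[0.5171 0.3463 0.012 ]
[0.633  0.3474 0.012 ]
[0.6371 0.2231 0.012 ]
[0.5165 0.2336 0.012 ]
cap [0.6049 0.3224 0.056 ]
cap [0.6053 0.2573 0.056 ]
cap side [0.6059 0.2571 0.056 ]
cap side [0.6033 0.3255 0.056 ]
[280.76752488 292.95035096]
```

Run:
```python
from h import *
v=[.547,.289]
bot.move_linear([*v,.045],speed=.12)
r=bot.move_linear([*v,.0285],speed=.03,until_force=2.5)
print(r,bot.read_position(),bot.read_clock())
bot.set_gripper(.5,20)
print(bot.read_gripper_width())
bot.move_linear([*v,.14],speed=.15)
save(bot.camera("side"),"s4",(200,200,150,150),4)
p=wpose();save(bot.camera("wrist"),"w4");print(bot.read_clock())
print([( [round(x) for x in d["bbox"]],round(d["confidence"],2)) for d in bot.search_frame("side","vial_centre")][:4])
```

```text
True [0.54657235 0.28888646 0.02879714] 9.9583
0.5035467740931243
11.2833
[([288, 268, 14, 30], 0.83), ([386, 156, 34, 20], 0.2)]
```

View pics/s4.png

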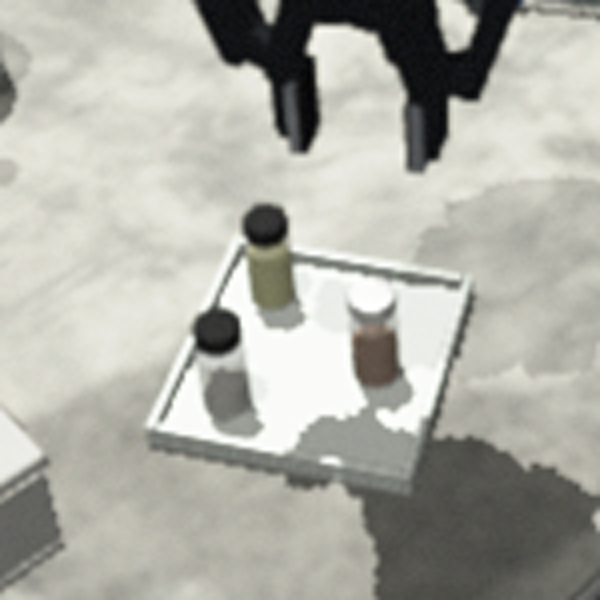

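View pics/w4.png

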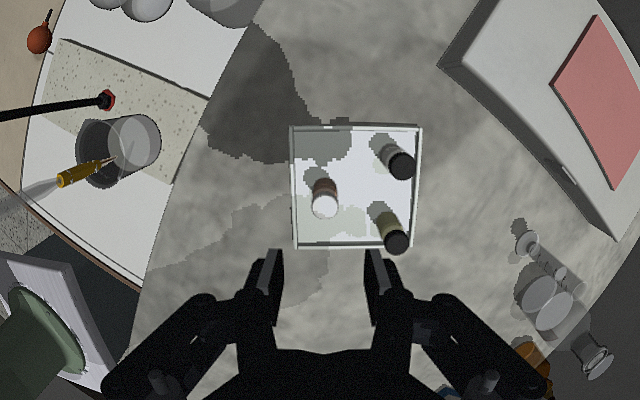

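Run:
```python
from h import *
s=np.load("forceps.npy")
for z in (.2,.005,.12):
    print(bot.solve_ik([s[0],s[1],z],R2q(downR(s[2]-np.pi/2))))
    print(bot.solve_ik([s[0],s[1]+.06,z],R2q(downR(s[2]-np.pi/2))))
```

```text
[-0.15155269  0.36056774 -0.22570674  0.98452185  0.          3.09567341]
[-0.0434509   0.36434215 -0.22007528  0.9863789   0.         -3.0794101 ]
[-0.15155269  0.58799467 -0.43629252  0.54650914  0.          3.09567341]
[-0.0434509   0.59080603 -0.43047222  0.54951808  0.         -3.0794101 ]
[-0.15155269  0.43629263 -0.33367192  0.80083178  0.          3.09567341]
[-0.0434509   0.43974116 -0.32797686  0.80307831  0.         -3.0794101 ]
```

Run:
```python
from h import *
s=np.load("forceps.npy")
bot.set_gripper(.65,20)
bot.goto_joints(bot.solve_ik([s[0],s[1],.16],R2q(downR(s[2]-np.pi/2))))
p=wpose();im=bot.camera("wrist"); save(im,"w5"); np.save("w5.npy",np.array([*p[0],*p[1]]))
save(im,"w5c",(220,0,200,300),2)
print(p,bot.read_joint_positions(),bot.read_clock())
for t in ("forceps","rider"): print(t,[( [round(x) for x in d["bbox"]],round(d["confidence"],2)) for d in bot.search_frame("wrist",t)][:4])
```

```text
(array([ 0.55655395, -0.00999553,  0.16005716]), array([ 0.47345499, -0.47313361,  0.52538984, -0.52530988])) [-1.50103236e-01  3.95339825e-01 -2.83130539e-01  8.92235442e-01
  3.67680786e-04  3.09510674e+00] 12.8167
forceps [([296, 56, 62, 236], 0.66)]
rider [([312, 57, 6, 32], 0.65)]
```

View pics/w5c.png

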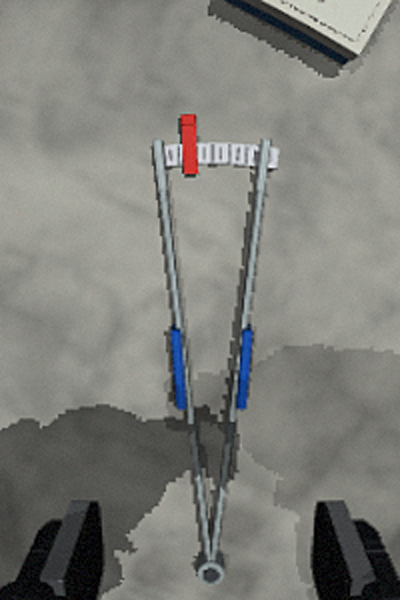

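View pics/w5.png

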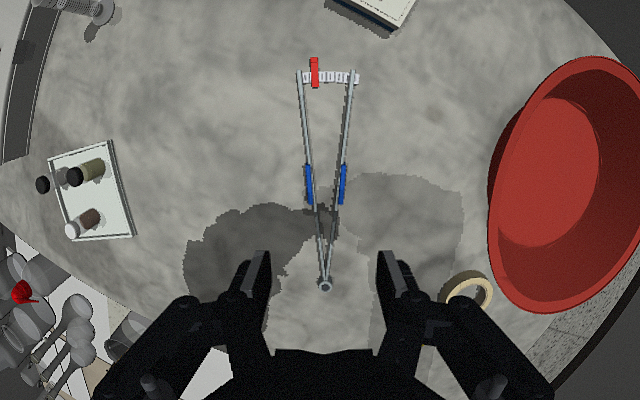

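```bash
cat > fit.py <<'E'
from h import *
from scipy.optimize import least_squares
def fit(P,pix,mdl):
    W={k:plane("wrist",pix[k],mdl[k][0],P) for k in pix}
    def f(s,full=False):
        R=np.array([[np.cos(s[2]),-np.sin(s[2])],[np.sin(s[2]),np.cos(s[2])]])
        r={k:R@np.array(mdl[k][1])+s[:2]-W[k][:2] for k in pix}
        return r if full else np.concatenate(list(r.values()))
    s=least_squares(f,[.55,0,0]).x
    return s,{k:(v*1000).round(1) for k,v in f(s,True).items()}
E
python3 - <<'E'
from fit import *
a=np.load("w5.npy");P=(a[:3],a[3:]);c=lambda u,v:(220+u/2-.25,v/2-.25)
mdl={"heel":(.017,(-.12,0)),"tip+":(.012,(.11,.025)),"tip-":(.012,(.11,-.025)),"pl+":(.02,(0,.0165)),"pl-":(.02,(0,-.0165))}
pix={"heel":c(211,572),"tip+":c(158,140),"tip-":c(266,140),"pl+":c(178,369),"pl-":c(245,369)}
s,r=fit(P,pix,mdl);print(s,r);np.save("forceps2.npy",s)
R=np.array([[np.cos(s[2]),-np.sin(s[2])],[np.sin(s[2]),np.cos(s[2])]])
for px in (c(190,150),c(189.5,125),c(190.5,172)):
    h=R.T@(plane("wrist",px,.006,P)[:2]-s[:2])-[-.12,0];print("rider",h,np.arctan2(h[1],h[0])+np.arctan2(.025,.23))
E
```

```text
[ 0.55717121 -0.01261724 -0.10519988] {'heel': array([-2.2,  0.3]), 'tip+': array([1.7, 0.1]), 'tip-': array([ 1.5, -0.3]), 'pl+': array([-0.4,  0.5]), 'pl-': array([-0.6, -0.5])}
rider [0.22380021 0.01021547] 0.15388441824268057
rider [0.23588207 0.01043621] 0.15248509959690376
rider [0.21322375 0.00999927] 0.1551319058511954
```

Run:
```python
from h import *
s=np.load("forceps2.npy"); xy=[.5570,-.0118]; q=R2q(downR(-.1055-np.pi/2))
bot.set_gripper(.58)
bot.move_linear([*xy,.05],speed=.12,rotation=q)
r=bot.move_linear([*xy,.0045],speed=.05,until_force=8)
print(r,bot.read_position(),bot.read_ft_force(),bot.read_clock())
bot.set_gripper(.27,40)
print("w",bot.read_gripper_width(),bot.read_ft_force(),bot.read_clock())
p=wpose();im=bot.camera("wrist"); save(im,"w6"); save(bot.camera("side"),"s6",(240,130,180,110),4)
print(p[0],bot.read_clock())
```

```text
False [ 0.5573174  -0.01183468  0.00477237] [-0.07464345 -0.25151836 -1.34826309] 15.275
w 0.2746610166759795 [0.17117665 1.55018539 5.37669318] 15.65
[ 0.55824234 -0.01117203  0.00560337] 15.75
```

View pics/w6.png

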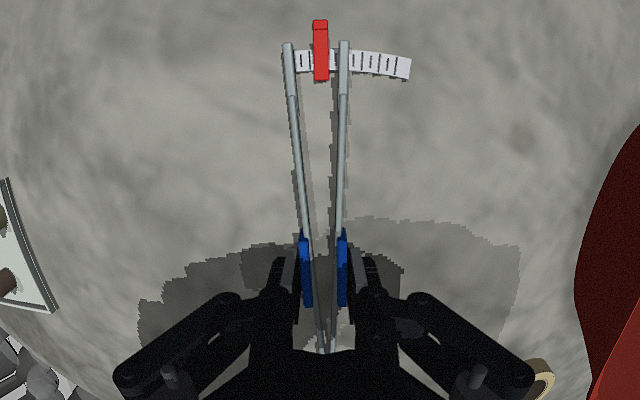

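View pics/s6.png

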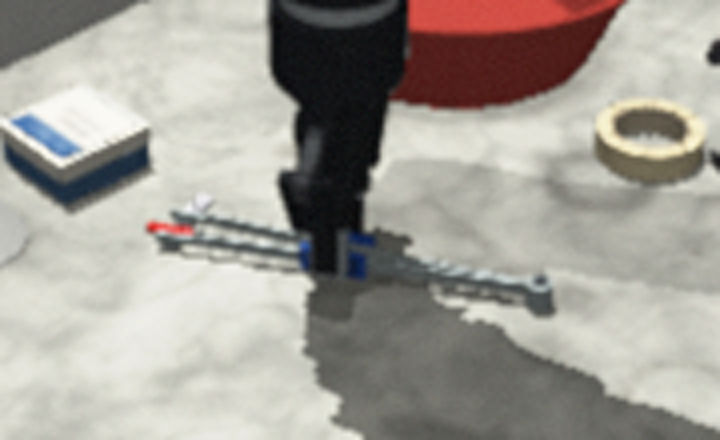

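Run:
```python
from h import *
p=bot.read_position()
bot.move_linear([p[0],p[1],.08],speed=.06)
bot.wait(.2)
p=wpose();im=bot.camera("wrist"); save(im,"w7"); save(im,"w7c",(260,0,130,180),4*.83); save(bot.camera("side"),"s7",(240,110,180,110),4)
np.save("w7.npy",np.array([*p[0],*p[1]]))
print(p,bot.read_gripper_width(),bot.read_ft_force(),bot.read_clock())
for t in ("rider","moving_arm"): print(t,[( [round(x) for x in d["bbox"]],round(d["confidence"],2)) for d in bot.search_frame("wrist",t)][:4])
```

```text
(array([ 0.55801168, -0.01114871,  0.07968883]), array([ 0.47282058, -0.47307886,  0.52581165, -0.52550852])) 0.2731937722854238 [ 0.35382766 -0.9537987  -1.74122473] 17.4583
rider []
moving_arm [([328, 41, 27, 309], 0.95)]
```

View pics/w7c.png

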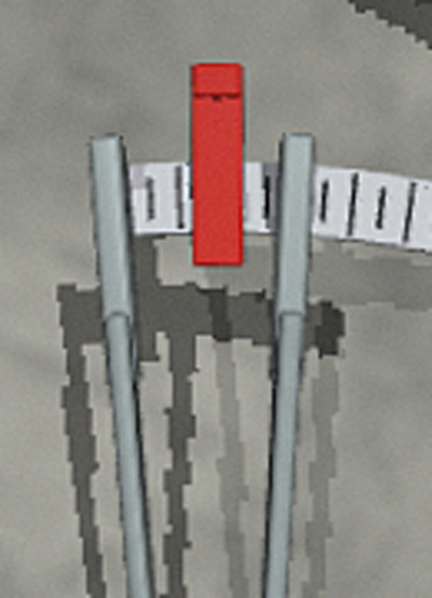

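View pics/s7.png

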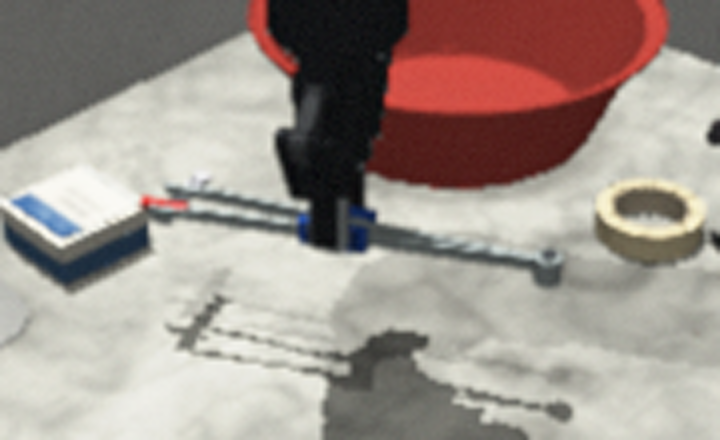

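Run:
```python
from h import *
bot.set_gripper(.215)
bot.wait(.2)
p=wpose();im=bot.camera("wrist"); save(im,"w8c",(260,0,130,180),4*.83)
print(p[0],bot.read_gripper_width(),bot.read_ft_force(),bot.read_clock())
```

```text
[ 0.55823512 -0.01119477  0.08001148] 0.21742970154403096 [-0.87863554 -0.26248001 -1.63622194] 18.0333
```

View pics/w8c.png

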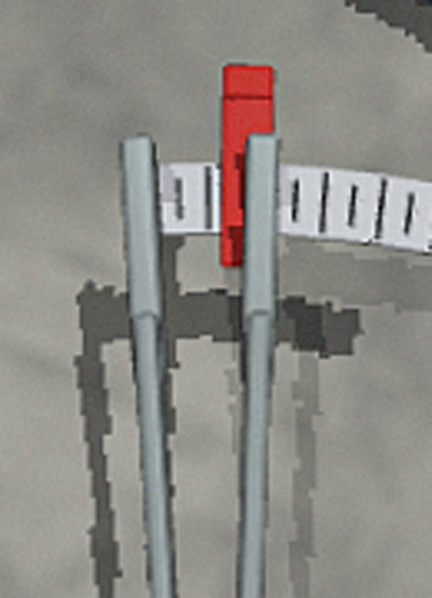

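Run:
```python
from h import *
bot.set_gripper(.2035)
bot.wait(.3)
p=wpose();im=bot.camera("wrist"); save(im,"w9c",(260,0,130,180),4*.83); save(im,"w9")
save(bot.camera("side"),"s9",(220,110,200,150),4)
print(p[0],bot.read_gripper_width(),bot.read_ft_force(),bot.read_clock())
```

```text
[ 0.55824159 -0.01116168  0.08000654] 0.20545391680805508 [ 0.57108656  0.06696365 -0.20370235] 18.65
```

View pics/w9c.png

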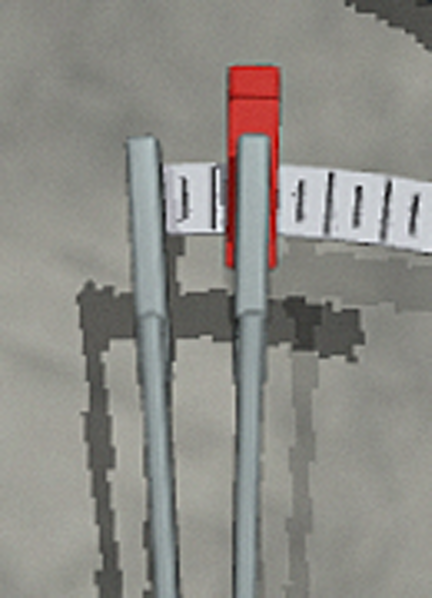

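View pics/s9.png

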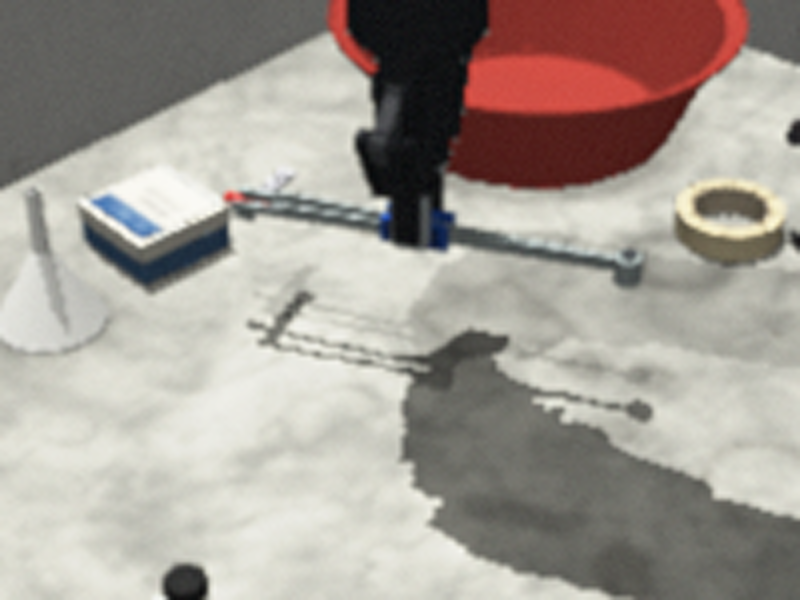

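View pics/w9.png

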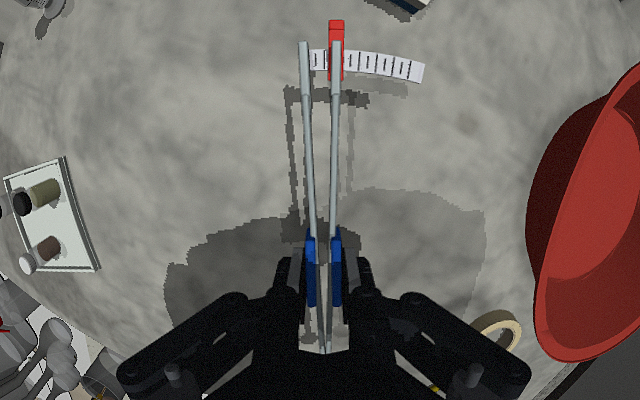

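Run:
```python
from h import *
bot.wait(1.5)
im=bot.camera("wrist"); save(im,"w10c",(260,0,130,180),4*.83)
print([( [round(x) for x in d["bbox"]],round(d["confidence"],2)) for d in (bot.camera("side") is not None and bot.search_frame("side","vial_centre"))][:3])
print(bot.read_position(),bot.read_gripper_width(),bot.read_clock())
```

```text
[([288, 268, 15, 29], 0.86)]
[ 0.55822981 -0.0111858   0.08000348] 0.20641240356893648 20.3
```

View pics/w10c.png

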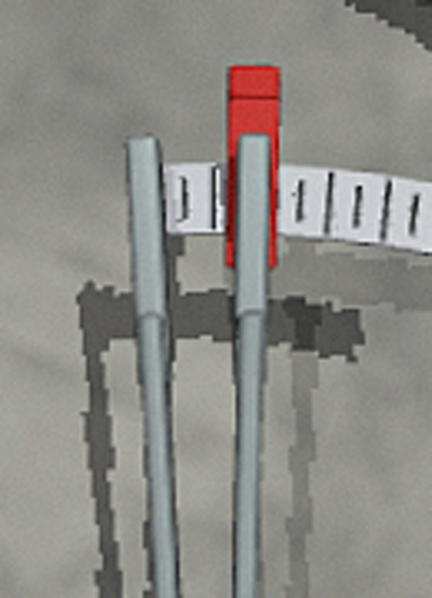

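The picture is unchanged after 1.5 s: the moving arm (crop column 253) is centred on the rider (columns 229–279), with red showing on both sides. I'm handing the job in.

```bash
python3 -c "
from cell import bot
print(bot.close_job())"
```

```text
the job is handed in; nothing more can be done
None
```

The job is handed in, with the vial in the tray and the forceps held in the air at the rider. The robot's clock read about 20 s of the 61 s allowed.

- **Vial:** I gripped the white-capped vial along the forceps' x axis. I set it down in the empty half of the tray, aiming for x ≈ -26 mm, y ≈ 0 in the tray frame, and let go. The side and wrist pictures show it upright. The detector found it in the same place just before hand-in.
- **Forceps:** I took them by the blue plates and lifted them about 75 mm, so the grip point is roughly 85 mm above the bench. They look level in the side picture. I then squeezed in three steps, checking each one in the wrist camera.
- **Last check:** The moving tip is over the middle of the red rider, within about 0.2 mm as measured in the picture. It did not move over 1.5 s, and the gripper opening held at 0.206.
- **Other objects:** I touched nothing else, and the other two vials, the tape roll and the box look unmoved in the pictures, though I did not measure them again.

No check failed. The only disagreement was about 2 mm in the forceps' y position between two wrist views, which is within the calibration error; I used a position between the two. My two early image estimates of the rider angle were also slightly apart (0.146–0.150 and about 0.154 rad), so I set the final gap by eye from the wrist camera.

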